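Lay out gold bangles by size for the deposit-box inventory

TASK

Lay the four gold bangles out in a row by size for the inventory photograph: one lying flat and centred on each white pad, the largest on the pad next to the red deposit box and then ever smaller towards the balance. Set each one down rather than dropping it, and do not shift the deposit box or the balance.

Things in the scene. Friction and masses are not known exactly. Their poses are not given: they have to be found in the camera images.
- bangle_large: the largest of the four closed gold bangles, band patterned with a row of lozenges: a round ring lying flat, 67 mm outer diameter, 18 mm high, wall 4 mm, about 110 g. Origin: centre of its underside (which lies on the table, z = 0, at the start); z axis up through the ring
- bangle_lady: the second largest of the four closed gold bangles, band with a row of beads: a round ring lying flat, 58 mm outer diameter, 16 mm high, wall 4 mm, about 75 g. Origin: centre of its underside (which lies on the table, z = 0, at the start); z axis up through the ring
- bangle_child: the second smallest of the four closed gold bangles, fluted band: a round ring lying flat, 49 mm outer diameter, 14 mm high, wall 4 mm, about 50 g. Origin: centre of its underside (which lies on the table, z = 0, at the start); z axis up through the ring
- bangle_baby: the smallest of the four closed gold bangles, plain smooth band: a round ring lying flat, 40 mm outer diameter, 12 mm high, wall 4 mm, about 30 g. Origin: centre of its underside (which lies on the table, z = 0, at the start); z axis up through the ring
- pad_a: one of four alike square white display pads, 90 x 90 mm and 5 mm thick, fixed in one straight row about 98 mm apart on a thin grey counting mat (2 mm); any pad may stand at any place in the row. Origin: centre of its underside, 2 mm above the table, so its top is 5 mm above its origin (7 mm above the table); z axis up, sides along x and y
- pad_b: one of four alike square white display pads, 90 x 90 mm and 5 mm thick, fixed in one straight row about 98 mm apart on a thin grey counting mat (2 mm); any pad may stand at any place in the row. Origin: centre of its underside, 2 mm above the table, so its top is 5 mm above its origin (7 mm above the table); z axis up, sides along x and y
- pad_c: one of four alike square white display pads, 90 x 90 mm and 5 mm thick, fixed in one straight row about 98 mm apart on a thin grey counting mat (2 mm); any pad may stand at any place in the row. Origin: centre of its underside, 2 mm above the table, so its top is 5 mm above its origin (7 mm above the table); z axis up, sides along x and y
- pad_d: one of four alike square white display pads, 90 x 90 mm and 5 mm thick, fixed in one straight row about 98 mm apart on a thin grey counting mat (2 mm); any pad may stand at any place in the row. Origin: centre of its underside, 2 mm above the table, so its top is 5 mm above its origin (7 mm above the table); z axis up, sides along x and y
- deposit_box: red steel deposit box, 260 x 190 mm, 85 mm high over its folded lid (walls 70 mm), open front half, standing at one end of the row of pads (either end); loose, 1.5 kg, to be left alone. Origin: on the table under the middle of its front end (the 190 mm end with the handle, towards the robot), always nearer to the pad at its end of the row than to any other; x axis from there along its 260 mm length, away from the robot
- balance: grey digital balance with a round steel pan, 200 x 150 mm, 46 mm high, standing at the other end of the row of pads; loose, 0.9 kg, to be left alone. Origin: on the table under the middle of its front edge (150 mm, display side, towards the robot); x axis from there along its 200 mm length, away from the robot
Mind the look-alikes: they are no part of the job. What is shaped like the pad_b but orange or pink is not meant.

How it is judged:
By the outcome, as a careful person would: the job done as asked, in the order asked, and still so for the second after the job is handed in, with the robot touching nothing.
It also fails if it takes over 93 s, if anything falls off the work surface, if the arm or the gripper's body presses on something with over 40 N, if the wrist force passes 120 N, or if a joint passes its speed limit or range.

ROBOT

A 6-joint arm with a two-finger parallel gripper is mounted at the origin on the work surface. World frame = base frame: x ahead of the robot, y to its left, z up, the work surface at z = 0. Lengths are in mm, angles in rad, forces in N, time in s.
With the tool pointing down it reaches from about 350 to 975 mm from the base axis. Payload 7.1 kg.
Tool frame: the origin (TCP) lies on the mounting face of the last link; the fingertips stand 182 mm ahead of it and the grasp point (between the pads) lies 163 mm ahead of it (ctrl.tip_reach is the distance from the TCP to the fingertips, in mm); z points along the fingers, y is the direction in which the jaws open and shut (so a half turn about z gives the same grasp; the last joint's range is limited). The gripper opens to 88 mm and grips with 3 to 60 N. Pads are 20 mm wide; open, the fingers measure 115 mm over their backs; the gripper's body (75 mm by 178 mm) begins 61 mm behind the grasp point.
Start: joints at [-1.302, 0.423, 1.63, -0, 1.089, -0.019], TCP at [177.421, -599.273, 404.675] pointing down, gripper open.
Joint ranges: [-3, 3], [-0.9, 2.11], [0.09, 2.58], [-1.31, 4.45], [0.11, 2.69], [-2.54, 2.54]. Speed limits (rad/s): [2.39, 2.39, 3.01, 3.14, 3.14, 3.14].

INTERFACE

Orientations are given as a rotation vector (axis times angle).
In Python, from workcell import ctrl gives the robot as it stands.
- The arm moves only by the tool jog_arm, never from a script. Its argument "steps" is a list that holds one entry, the list of rows, each a list of 7 numbers: the shift along the tool's x, y, z in m, then the turn, a rotation vector about the tool's x, y, z in degrees, then the gripper's target within -1 to 1 (shut at 1, half-way at 0, fully open at -1). A call has 1 to 20 rows; each row shifts and turns the commanded pose from where the row before left it, along the tool's axes as they then stand; what a row does not reach is not made up. A row lasts 1/12 s, in which the tool goes at most 41.7 mm and 7.16 degrees, less where a joint would pass 70% of its speed; a pose out of reach is approached as far as the arm can. A call is refused whole if a number of a shift passes 0.0417 or a number of a turn 7.16, either way. A call with a gripper value outside its range is refused whole. The fingers move at their own pace and stop on an object; the grip force is fixed at half the most. Time passes only in rows, so rows that do not move let the fingers close. It gives the time, the measured TCP pose, the force and the opening at its end, in the units of the state.
- ctrl.get_obs(): the state, without advancing time (a new reading comes with each control period).
- ctrl.get_image(name): name is "scene" or "top" or "wrist"; returns the picture (400x640x3 uint8, red, green, blue); there is no depth.
- ctrl.camera_info(name): a dict with "fx", "fy", "cx", "cy" (pixels), "dist" ([k1, k2, p1, p2, k3] as OpenCV has them; the pictures are not rectified), "origin" and "attitude" of the camera in the world; the wrist camera has in their place "T_tool_cam" (4x4, takes a point from camera to tool coordinates, whose origin is the TCP and whose axes are the flange's). Camera axes: x right, y down, z forward; pixel columns grow to the right and rows downward; lengths in mm; the calibration is good to about 2 mm. A picture is of the moment at which its call begins: read the wrist's pose just before it. camera_info takes no time and is no camera call.
- ctrl.close_job(): hands the job in, once; it reports no verdict.
Trained networks look in the newest picture that a camera, given by its name, has taken for a name from the list of things; names that differ only in an ending like _2 or _b are one class to them, and where a whole thing is asked for, a point or a joint stands for the part that bears it (a point fixed in the world has none). Each returns a list of dicts, best first, with "p" (0 to 1); they miss things now and then, are a little off and sometimes report something else, mostly with a low value. They report only what shows in the picture. A call takes as long as a camera call. They do not tell look-alikes from the thing itself.
- ctrl.look_for(thing, camera): "bbox" ([left, top, right, bottom] in pixels, round what is visible of it).
- ctrl.trace(thing, camera): "pixels" (400x640 bool, what is visible of it) and "bbox" ([left, top, right, bottom] in pixels, round what is visible of it).
- ctrl.landmark_of(thing, camera): "uv" ([column, row] in pixels: a listed point, or the origin of a listed thing).
The state is a dict: "t": time; "qpos": joint angles; "qvel": joint speeds; "joint_torque": joint torques, N m; "ee_pos": TCP position; "orientation": TCP orientation; "ft_force": force on the tool from outside, world axes, zero at the start; "moment": the same for the moment, N m; "width": finger opening in mm.
Only numpy, scipy, OpenCV 4.12 (cv2) and the standard library are available. Lean on these libraries where they do the work, as an engineer would, in place of code of your own. Each camera call takes 0.05 s, during which the arm holds its last target.

## Working session

There is one attempt and no reset: what is moved stays moved. The work goes in short steps, Python scripts to look and compute and a tool call to move; the robot and the scene stay as the last step left them, time stands still between calls to the robot, and variables do not carry over. Pictures are saved under pics/ and viewed, and the job is handed in when it is done.

Besides the shell and the picture viewer there is one more tool, called after ">>>" by a JSON object that holds its "name" and its "arguments". jog_arm: Moves the arm, as the interface text tells. Its arguments: {"type":"object","properties":{"steps":{"type":"array"}},"required":["steps"]}

```bash
mkdir -p pics; ls
python3 - <<'E'
from workcell import ctrl
import cv2
print(ctrl.get_obs())
for n in("scene","top","wrist"):
    i=ctrl.get_image(n); cv2.imwrite(f"pics/{n}0.png",i[:,:,::-1])
    print(n,ctrl.camera_info(n))
E
```

```text
pics
{'t': 0.0, 'qpos': array([-1.30196066e+00,  4.23836902e-01,  1.63066068e+00, -5.86822597e-05,
        1.08860706e+00, -1.90306137e-02]), 'qvel': array([ 0.00034474,  0.00050151,  0.00039384, -0.00072897,  0.00071323,
       -0.00033391]), 'joint_torque': array([ 9.14047741e-04, -5.44631052e+01, -2.73666644e+01,  6.45291992e-02,
        2.28937541e-02, -1.06109424e-04]), 'ee_pos': array([ 177.37040736, -599.02328868,  403.91546984]), 'orientation': array([-3.10762255e+00, -4.50447720e-01,  3.76696718e-04]), 'ft_force': array([ 0.64622304, -0.6029129 , -0.42901812]), 'moment': array([ 0.01828271,  0.00494268, -0.0167817 ]), 'width': 87.749086742645}
scene {'fx': 368.9688111622724, 'fy': 368.9688111622724, 'cx': 319.8814094630358, 'cy': 202.02090924427526, 'dist': array([-0.07140703,  0.        ,  0.        ,  0.        ,  0.        ]), 'origin': array([ 848.18436421, -501.00366549,  685.42938825]), 'attitude': array([-2.34209711, -0.6455109 ,  0.25668914])}
top {'fx': 507.4934563815961, 'fy': 507.4934563815961, 'cx': 316.06824582518715, 'cy': 190.98900571474968, 'dist': array([-0.0378055,  0.       ,  0.       ,  0.       ,  0.       ]), 'origin': array([ 339.10213938,  -17.36295169, 1299.19369671]), 'attitude': array([-2.13216603,  2.1433088 , -0.19288992])}
wrist {'fx': 344.609669586572, 'fy': 344.609669586572, 'cx': 324.49003602829146, 'cy': 195.2314358966936, 'dist': array([-0.01596927,  0.        ,  0.        ,  0.        ,  0.        ]), 'T_tool_cam': array([[ 4.93897280e-05, -9.67966399e-01, -2.51079765e-01,
         6.81089594e+01],
       [ 9.99999582e-01,  2.77105434e-04, -8.71591710e-04,
         5.26981505e-01],
       [ 9.13247056e-04, -2.51079617e-01,  9.67966008e-01,
         2.01650387e+01],
       [ 0.00000000e+00,  0.00000000e+00,  0.00000000e+00,
         1.00000000e+00]])}
```

View pics/top0.png

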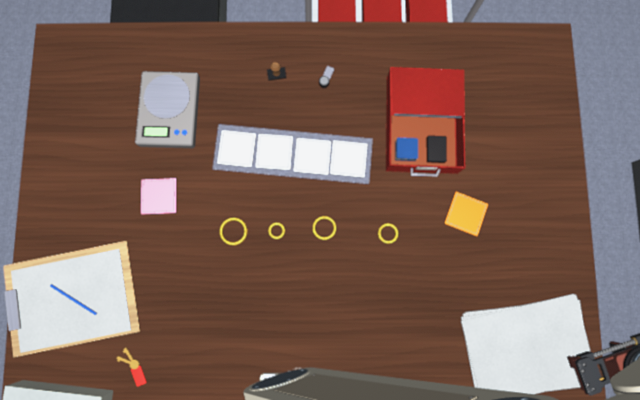

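View pics/scene0.png

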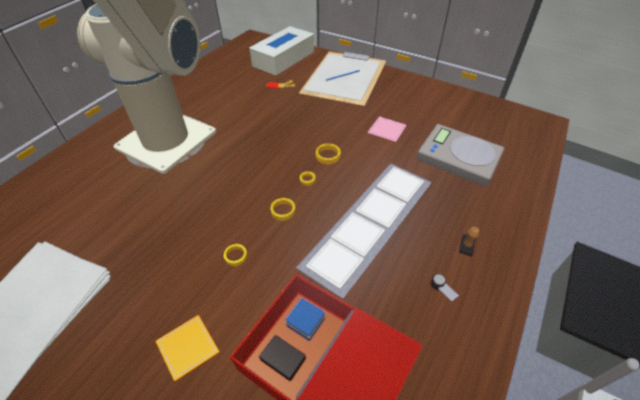

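View pics/wrist0.png

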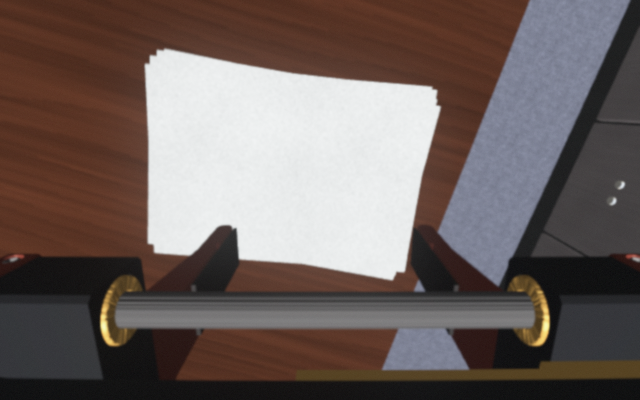

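The top view shows the balance at left (165,108), the pads at columns 236/275/312/349 (row ~152), and the box at right (427,120). The rings at row ~230 are large (233), baby (276), lady (324) and child (388). The orange and pink squares are decoys. Next I'll measure from the top and scene views.

```bash
cat > h.py <<'E'
from workcell import ctrl
import numpy as np, cv2
from scipy.spatial.transform import Rotation as Ro
from scipy.optimize import least_squares
def cam(n,obs=None):
    c=ctrl.camera_info(n)
    K=np.array([[c['fx'],0,c['cx']],[0,c['fy'],c['cy']],[0,0,1]])
    if n=='wrist':
        T=np.eye(4);T[:3,:3]=Ro.from_rotvec(obs['orientation']).as_matrix();T[:3,3]=obs['ee_pos']
        T=T@c['T_tool_cam']; return K,c['dist'],T[:3,:3],T[:3,3]
    return K,c['dist'],Ro.from_rotvec(c['attitude']).as_matrix(),c['origin']
def proj(C,P):
    K,d,R,o=C
    rv=cv2.Rodrigues(R.T)[0]
    return cv2.projectPoints(np.asarray(P,float).reshape(-1,1,3),rv,-R.T@o,K,d)[0].reshape(-1,2)
def onplane(C,uv,z):
    K,d,R,o=C
    p=cv2.undistortPoints(np.asarray(uv,float).reshape(-1,1,2),K,d).reshape(-1,2)
    r=np.c_[p,np.ones(len(p))]@R.T
    return o+r*((z-o[2])/r[:,2])[:,None]
def tri(Cs,uvs):
    A=np.zeros((3,3));b=np.zeros(3)
    for C,uv in zip(Cs,uvs):
        p=onplane(C,[uv],0)[0]-C[3];p/=np.linalg.norm(p);M=np.eye(3)-np.outer(p,p);A+=M;b+=M@C[3]
    return np.linalg.solve(A,b)
S={'bangle_large':(67,18),'bangle_lady':(58,16),'bangle_child':(49,14),'bangle_baby':(40,12)}
def goldmask(im):
    h=cv2.cvtColor(im,cv2.COLOR_RGB2HSV)
    return ((h[...,0]>18)&(h[...,0]<35)&(h[...,1]>130)&(h[...,2]>90)).astype(np.uint8)
def ringfit(C,comp,D,h,x0,zb=0):
    """fit x,y so hull of projected ring matches hull of the mask (area-centroid of hull)"""
    a=np.linspace(0,2*np.pi,90)
    def hc(pts):
        hl=cv2.convexHull(pts.astype(np.float32));m=cv2.moments(hl);return np.array([m['m10']/m['m00'],m['m01']/m['m00']]),m['m00']
    ys,xs=np.nonzero(comp);q=np.r_[[np.c_[xs+dx,ys+dy] for dx in(-.5,.5) for dy in(-.5,.5)]].reshape(-1,2)
    t,A=hc(q)
    def f(p):
        P=np.r_[[np.c_[p[0]+D/2*np.cos(a),p[1]+D/2*np.sin(a),0*a+z] for z in(zb,zb+h)]].reshape(-1,3)
        return hc(proj(C,P))[0]-t
    s=least_squares(f,x0,diff_step=1e-3,x_scale=10)
    P=np.r_[[np.c_[s.x[0]+D/2*np.cos(a),s.x[1]+D/2*np.sin(a),0*a+z] for z in(zb,zb+h)]].reshape(-1,3)
    return s.x,t,A,hc(proj(C,P))[1]
E
python3 - <<'E'
from h import *
I={n:ctrl.get_image(n) for n in('top','scene')};C={n:cam(n) for n in I}
G={}
for n in I:
    k,l,st,ce=cv2.connectedComponentsWithStats(goldmask(I[n]))
    G[n]=[(l==i,ce[i],st[i]) for i in range(1,k) if 20<st[i,4]<600 and max(st[i,2:4])<40]
    print(n,[(g[1].round(0).tolist(),int(g[2][4])) for g in G[n]])
sol={}
sel={'bangle_large':((233,231),(328,154)),'bangle_baby':((276,230),(307,178)),'bangle_lady':((324,228),(283,209)),'bangle_child':((388,233),(235,255))}
for nm,(a,b) in sel.items():
    r=[]
    for n,u in(('top',a),('scene',b)):
        g=min(G[n],key=lambda g:np.hypot(*(g[1]-u)))
        x,t,A,A2=ringfit(C[n],g[0],*S[nm],onplane(C[n],[u],0)[0,:2]);r.append((x,t));print(nm,n,x.round(1),'area',A,round(A2,1))
    print('   tri centre',tri([C['top'],C['scene']],[r[0][1],r[1][1]]).round(1))
    for n in('top','scene'):
        try:
            q=ctrl.trace(nm,n); print('   net',n,[(round(d['p'],2),[int(v) for v in d['bbox']]) for d in q[:3]])
        except Exception as e: print(e)
for nm in('pad_a','deposit_box','balance'):
    for n in('top','scene'):
        print(nm,n,[(round(d['p'],2),np.round(d['uv']).tolist(),onplane(C[n],[d['uv']],2 if nm=='pad_a' else 0)[0,:2].round(0).tolist()) for d in ctrl.landmark_of(nm,n)[:7]])
# white pads
for n in I:
    h=cv2.cvtColor(I[n],cv2.COLOR_RGB2HSV);m=((h[...,1]<30)&(h[...,2]>200)).astype(np.uint8)
    k,l,st,ce=cv2.connectedComponentsWithStats(m,connectivity=4)
    for i in range(1,k):
        if 500<st[i,4]<3500: 
            cn=cv2.findContours((l==i).astype(np.uint8),0,1)[0][0];rc=cv2.minAreaRect(onplane(C[n],cn.reshape(-1,2),7)[:,:2].astype(np.float32))
            print(n,ce[i].round(1),st[i,4],onplane(C[n],[ce[i]],7)[0].round(1),np.round(rc[1],1),round(rc[2],1))
print(ctrl.get_obs()['t'])
E
```

```text
top [([233.0, 231.0], 303), ([324.0, 228.0], 257), ([276.0, 230.0], 170), ([388.0, 233.0], 215), ([129.0, 359.0], 155)]
scene [([48.0, 22.0], 134), ([344.0, 42.0], 46), ([203.0, 45.0], 34), ([403.0, 57.0], 55), ([469.0, 75.0], 65), ([285.0, 84.0], 46), ([93.0, 111.0], 79), ([327.0, 153.0], 303), ([26.0, 153.0], 107), ([307.0, 177.0], 156), ([282.0, 208.0], 304), ([235.0, 254.0], 280)]
bangle_large top [457.6 180.4] area 677.5 576.9
bangle_large scene [456.1 182.6] area 449.5 414.2
   tri centre [457.5 180.4  10.8]
   net top [(0.69, [220, 218, 247, 246])]
   net scene [(0.64, [317, 146, 337, 164])]
bangle_baby top [458.6  70.2] area 264.5 201.3
bangle_baby scene [457.4  73.1] area 200.0 177.4
   tri centre [458.7  70.4   8.7]
   net top [(0.57, [132, 67, 200, 149]), (0.39, [269, 224, 286, 239])]
   net scene []
bangle_lady top [464.7 -51.2] area 511.5 419.3
bangle_lady scene [463.9 -48.6] area 485.5 441.6
   tri centre [465.  -50.8  10.1]
   net top []
   net scene [(0.84, [272, 200, 296, 220])]
bangle_child top [ 450.5 -213.9] area 381.0 306.3
bangle_child scene [ 449.4 -211.5] area
[... 932 characters left out ...]
.9 118. ] 2.3
top [236.  148.1] 1211 [675.  177.3   7. ] [92.3 92.8] 83.7
top [273.8 151.4] 1213 [665.8  78.3   7. ] [92.3 92.5] 85.8
top [330.1 157.1] 2441 [649.9 -69.1   7. ] [187.8  94.8] 84.5
top [ 41.4 394.8] 791 [ 57.4 643.    7. ] [ 28.4 240.7] 0.5
scene [280.4  41.5] 551 [-66.3 694.2   7. ] [249.5 127.1] 85.0
scene [342.7  76.8] 2053 [293.5 570.7   7. ] [204.6 280.3] 11.2
scene [165.  145.5] 1611 [ 28.7 -25.4   7. ] [217.6 217.4] 0.2
scene [400.  183.6] 861 [677.3 174.8   7. ] [90.1 90. ] 83.9
scene [380.7 207.2] 1034 [668.2  76.    7. ] [90.4 90.2] 85.6
scene [357.6 233.5] 1254 [656.1 -23.9   7. ] [90.9 90.6] 84.3
scene [334.7 262.5] 1494 [ 649.2 -118.3    7. ] [90.6 90.1] 83.8
0.95
```

>>> {"name": "jog_arm", "arguments": {"steps": [[[0,0,0,0,0,-6.85,-1],[0,0,0,0,0,-6.85,-1],[0,0,0,0,0,-6.85,-1],[0,0,0,0,0,-6.85,-1],[0,0,0,0,0,-6.85,-1],[0,0,0,0,0,-6.85,-1],[0,0,0,0,0,-6.85,-1],[0,0,0,0,0,-6.85,-1],[0,0,0,0,0,-6.85,-1],[0,0,0,0,0,-6.85,-1]]]}}

```text
t: 1.78
ee_pos: [177.4, -599.3, 404.7]
orientation: [-2.31, -2.129, -0.0]
ft_force: [0.0, 0.2, -0.2]
width: 87.6
```

>>> {"name": "jog_arm", "arguments": {"steps": [[[0.0278,0.0272,0,0,0,0,-1],[0.0278,0.0272,0,0,0,0,-1],[0.0278,0.0272,0,0,0,0,-1],[0.0278,0.0272,0,0,0,0,-1],[0.0278,0.0272,0,0,0,0,-1],[0.0278,0.0272,0,0,0,0,-1],[0.0278,0.0272,0,0,0,0,-1],[0.0278,0.0272,0,0,0,0,-1],[0.0278,0.0272,0,0,0,0,-1],[0.0278,0.0272,0,0,0,0,-1],[0.0278,0.0272,0,0,0,0,-1],[0.0278,0.0272,0,0,0,0,-1],[0.0278,0.0272,0,0,0,0,-1],[0,0,0,0,0,0,-1],[0,0,0,0,0,0,-1]]]}}

```text
t: 3.03
ee_pos: [562.5, -268.6, 404.5]
orientation: [-2.313, -2.126, 0.0]
ft_force: [-1.7, -0.0, 0.8]
width: 87.9
```

```bash
cat > look.py <<'E'
from h import *
import sys,pickle
tag=sys.argv[1]
o=ctrl.get_obs();im=ctrl.get_image('wrist');C=cam('wrist',o)
cv2.imwrite(f'pics/{tag}.png',im[:,:,::-1]);pickle.dump((o,im),open(tag+'.pkl','wb'))
R=Ro.from_rotvec(o['orientation']).as_matrix()
print('pos',o['ee_pos'].round(1),'yaw y',np.degrees(np.arctan2(R[1,1],R[0,1])).round(2),'tilt',(R[:,2]).round(4),o['t'])
k,l,st,ce=cv2.connectedComponentsWithStats(goldmask(im))
for i in range(1,k):
    if st[i,4]>150: print('gold',ce[i].round(0),st[i],onplane(C,[ce[i]],8)[0].round(1))
h=cv2.cvtColor(im,cv2.COLOR_RGB2HSV);m=((h[...,1]<30)&(h[...,2]>190)).astype(np.uint8)
k,l,st,ce=cv2.connectedComponentsWithStats(m,connectivity=4)
for i in range(1,k):
    if st[i,4]>1500:
        cn=max(cv2.findContours((l==i).astype(np.uint8),0,1)[0],key=len)
        rc=cv2.minAreaRect(onplane(C,cn.reshape(-1,2),7)[:,:2].astype(np.float32))
        print('white',ce[i].round(0),st[i],onplane(C,[ce[i]],7)[0].round(1),'rect',np.round(rc[0],1),np.round(rc[1],1),round(rc[2],1))
E
python3 look.py w1
```

```text
pos [ 562.5 -268.6  404.5] yaw y -4.8 tilt [-1.e-04 -1.e-04 -1.e+00] 3.0333
gold [120. 309.] [107 276  33  70 622] [ 293.9 -422.2    8. ]
gold [529. 307.] [508 276  35  70 838] [ 800.9 -461.9    8. ]
gold [528. 372.] [ 340  361  300   19 2934] [ 807.  -560.4    8. ]
white [394.  37.] [ 333    0  124   76 8902] [ 643.7 -138.6    7. ] rect [ 643.4 -139.4] [ 71.2 121.3] 84.5
white [324. 316.] [ 115  303  420   25 8869] [ 546.1 -453.6    7. ] rect [ 547.  -452.3] [ 34.4 527.1] 85.2
```

View pics/w1.png

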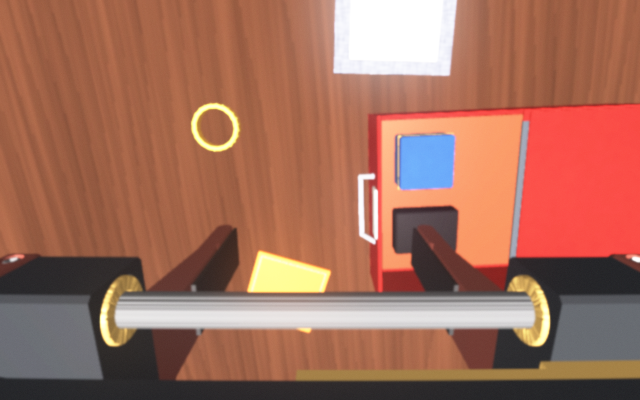

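The child ring is at (216,127), the last pad at (394,30), and the box is at lower right with its handle near (367,208). My thresholds need retuning for the wrist camera. I'll take two more views along the row first.

>>> {"name": "jog_arm", "arguments": {"steps": [[[0.04,0,0,0,0,0,-1],[0.04,0,0,0,0,0,-1],[0.04,0,0,0,0,0,-1],[0.04,0,0,0,0,0,-1],[0,0,0,0,0,0,-1],[0,0,0,0,0,0,-1]]]}}

```text
t: 3.58
ee_pos: [574.6, -110.3, 404.8]
orientation: [2.315, 2.124, -0.001]
ft_force: [1.0, -0.5, -0.3]
width: 87.9
```

```bash
python3 look.py w2
```

```text
pos [ 574.6 -110.3  404.8] yaw y -4.91 tilt [-2.e-04 -3.e-04 -1.e+00] 3.5833
gold [192.  11.] [171   0  42  22 358] [456.4  60.2   8. ]
gold [216. 123.] [188  95  57  57 967] [462.4 -50.    8. ]
gold [241. 268.] [229 249  20  35 228] [ 464.8 -220.8    8. ]
gold [106. 319.] [100 288  16  57 286] [ 285.1 -276.1    8. ]
gold [542. 320.] [528 289  22  57 434] [ 830.2 -324.6    8. ]
white [400.  10.] [ 355    0   91   21 1892] [663.2  43.7   7. ] rect [663.4  43.7] [18.3 90.1] 85.3
white [393.  77.] [ 349   32   91   92 7813] [654.  -19.2   7. ] rect [653.8 -20.9] [90.1 90.6] 84.4
white [390. 167.] [ 348  126   86   82 6500] [ 646.9 -113.7    7. ] rect [ 646.9 -115.5] [90.7 90.2] 84.1
```

>>> {"name": "jog_arm", "arguments": {"steps": [[[0.04,0,0,0,0,0,-1],[0.04,0,0,0,0,0,-1],[0.04,0,0,0,0,0,-1],[0,0,0,0,0,0,-1],[0,0,0,0,0,0,-1]]]}}

```text
t: 4.05
ee_pos: [585.8, 8.4, 404.7]
orientation: [2.315, 2.123, -0.0]
ft_force: [-1.1, 0.4, -0.3]
width: 87.6
```

```bash
python3 look.py w3
python3 - <<'E'
import pickle,cv2,numpy as np
o,im=pickle.load(open('w1.pkl','rb'))
h=cv2.cvtColor(im,cv2.COLOR_RGB2HSV)
for p in [(192,127),(194,127),(197,127),(216,104),(216,106),(237,127),(394,30),(340,30),(394,66),(394,73)]: print(p,im[p[1],p[0]],h[p[1],p[0]])
E
```

```text
pos [585.8   8.4 404.7] yaw y -4.96 tilt [-0.e+00 -4.e-04 -1.e+00] 4.05
gold [178.  26.] [142   0  71  47 782] [451.7 166.6   8. ]
gold [200. 122.] [181 103  39  39 632] [457.2  71.1   8. ]
gold [224. 222.] [197 205  53  45 594] [464.7 -43.5   8. ]
gold [541. 316.] [528 282  22  64 442] [ 840.7 -201.     8. ]
gold [107. 319.] [100 284  20  62 292] [ 296.9 -157.8    8. ]
gold [233. 350.] [213 333  41  35 507] [ 448.5 -215.2    8. ]
white [398.  20.] [ 353    0   92   43 3759] [672.7 152.7   7. ] rect [672.3 152. ] [38.9 90.4] 85.3
white [395.  95.] [ 352   51   88   89 7536] [666.3  80.9   7. ] rect [666.   79.3] [89.7 90.4] 85.5
white [387. 188.] [ 346  149   85   79 6211] [654.  -18.8   7. ] rect [653.9 -20.7] [90.8 90.3] 84.2
white [380. 262.] [ 346  230   74   62 4076] [ 642.2 -109.1    7. ] rect [ 646.5 -108.8] [79.1 89.7] 84.9
(192, 127) [254 253 150] [ 30 104 254]
(194, 127) [255 255 211] [ 30  44 255]
(197, 127) [218 171  73] [ 20 170 218]
(216, 104) [255 254 165] [ 30  90 255]
(216, 106) [255 255 214] [ 30  41 255]
(237, 127) [255 254 159] [ 30  96 255]
(394, 30) [255 255 255] [  0   0 255]
(340, 30) [247 247 252] [120   5 252]
(394, 66) [244 244 251] [120   7 251]
(394, 73) [233 231 241] [126  11 241]
```

View pics/w3.png

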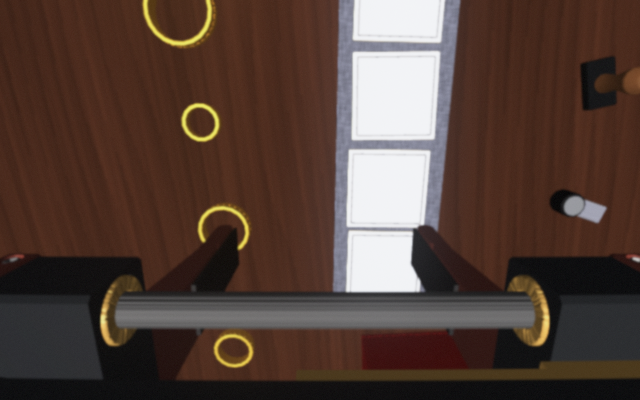

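View pics/w2.png

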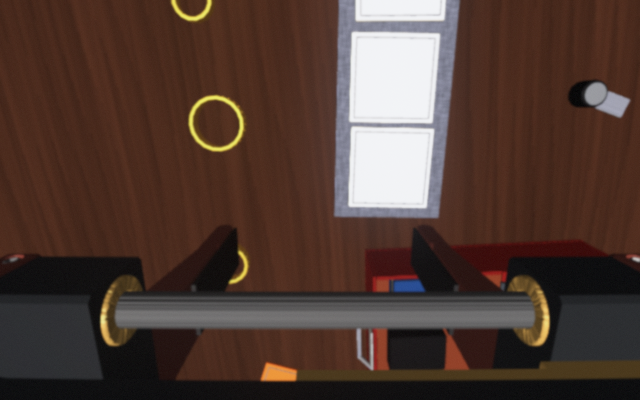

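>>> {"name": "jog_arm", "arguments": {"steps": [[[0.04,0,0,0,0,0,-1],[0.04,0,0,0,0,0,-1],[0.035,0,0,0,0,0,-1],[0,0,0,0,0,0,-1],[0,0,0,0,0,0,-1]]]}}

```text
t: 4.52
ee_pos: [596.1, 122.4, 404.5]
orientation: [2.316, 2.122, -0.001]
ft_force: [-0.2, -0.9, -1.0]
width: 87.9
```

```bash
python3 look.py w4 | grep -v gold
cat > rings.py <<'E'
from h import *
import pickle,sys
def gm(im):
    i=im.astype(int);h=cv2.cvtColor(im,cv2.COLOR_RGB2HSV)
    return ((i[...,0]>130)&(i[...,1]-i[...,2]>25)&(i[...,1]>.62*i[...,0])&(h[...,0]>16)&(h[...,0]<36)).astype(np.uint8)
def rings(im,C,rough,zb=0):
    k,l,st,ce=cv2.connectedComponentsWithStats(cv2.morphologyEx(gm(im),cv2.MORPH_CLOSE,np.ones((3,3))))
    out={}
    for nm,(x,y) in rough.items():
        D,h=S[nm];u=proj(C,[[x,y,zb+h/2]])[0]
        for i in range(1,k):
            c=st[i,:2]+st[i,2:4]/2
            if st[i,4]>60 and np.hypot(*(c-u))<16 and st[i,0]>0 and st[i,1]>0 and st[i,1]+st[i,3]<399:
                out[nm]=ringfit(C,l==i,D,h,np.array([x,y]),zb)
    return out
E
python3 - <<'E'
from rings import *
rough={'bangle_large':(457,181),'bangle_baby':(458,71),'bangle_lady':(464,-50),'bangle_child':(450,-213)}
V={}
for t in('w1','w2','w3','w4'):
    o,im=pickle.load(open(t+'.pkl','rb'));C=cam('wrist',o)
    for nm,(x,c,A,A2) in rings(im,C,rough).items():
        print(t,nm,x.round(1),'area',round(A),round(A2)); V.setdefault(nm,[]).append((C,c))
for nm,v in V.items():
    if len(v)>1: print(nm,tri([a[0] for a in v],[a[1] for a in v]).round(1))
E
```

```text
pos [596.1 122.4 404.5] yaw y -5.0 tilt [-2.e-04 -6.e-04 -1.e+00] 4.5167
white [394. 109.] [ 351   66   90   89 7322] [675.2 179.9   7. ] rect [675.  178.2] [90.  90.3] 83.8
white [388. 198.] [ 349  161   83   78 5909] [665.1  82.4   7. ] rect [665.8  79.3] [90.8 90.9] 86.0
white [380. 269.] [ 345  246   75   46 3113] [651.5  -4.9   7. ] rect [655.1  -4.7] [59.1 90.3] 84.9
white [380. 349.] [ 344  329   73   41 2868] [ 646.5 -117.     7. ] rect [ 646.2 -117.7] [60.6 91. ] 84.8
w1 bangle_child [ 449.3 -212.9] area 1966 1838
w2 bangle_lady [463.7 -50.6] area 2588 2593
w2 bangle_child [ 462.6 -221. ] area 420 1442
w3 bangle_baby [457.1  70.9] area 1222 1249
w3 bangle_lady [464.4 -48.8] area 1860 2170
w3 bangle_child [ 448.4 -216.3] area 1123 1267
w4 bangle_large [455.4 180.2] area 3480 3521
w4 bangle_baby [455.4  72.1] area 848 1051
bangle_child [ 455.7 -213.5   15. ]
bangle_lady [462.1 -50.2   3.8]
bangle_baby [454.8  71.2   3.1]
```

View pics/w4.png

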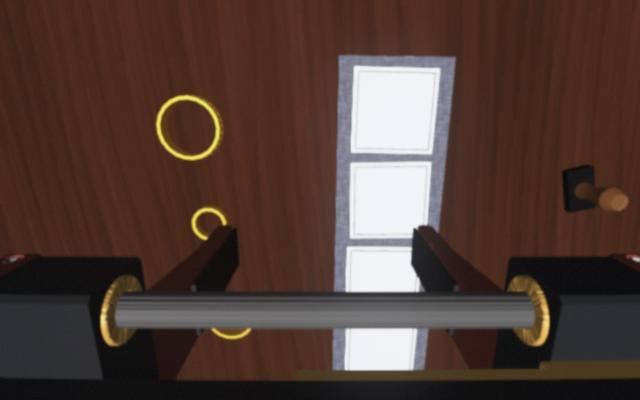

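Clean unoccluded wrist fits agree with the top view to about 1–2 mm. The scene camera is 2–3 mm off.

| Item | Position (x, y) |
|---|---|
| Ring, large | (456, 180) |
| Ring, baby | (458, 71) |
| Ring, lady | (464, -51) |
| Ring, child | (450, -213) |
| Pad 1 (box end) | (647, -116) |
| Pad 2 | (654, -21) |
| Pad 3 | (666, 79) |
| Pad 4 | (675, 178) |

Now the large ring.

>>> {"name": "jog_arm", "arguments": {"steps": [[[0.0114,-0.0362,0,0,0,0,-1],[0.0114,-0.0362,0,0,0,0,-1],[0.0114,-0.0362,0,0,0,0,-1],[0.0114,-0.0362,0.02,0,0,0,-1],[0,0,0.04,0,0,0,-1],[0,0,0.04,0,0,0,-1],[0,0,0.04,0,0,0,-1],[0,0,0.02,0,0,0,-1],[0,0,0,0,0,0,-1],[0,0,0,0,0,0,-1]]]}}

```text
t: 5.4
ee_pos: [456.7, 179.2, 244.8]
orientation: [-2.318, -2.119, 0.004]
ft_force: [-0.4, 0.7, -0.4]
width: 87.8
```

```bash
python3 look.py w5 | grep -v white
```

```text
pos [456.7 179.2 244.8] yaw y -5.15 tilt [-0.0024 -0.0011 -1.    ] 5.4
gold [328. 171.] [275 160 103  45 318] [460.9 206.7   8. ]
gold [333. 224.] [279 170  93  88 526] [460.7 170.8   8. ]
gold [329. 244.] [273 206 107  59 177] [456.8 156.5   8. ]
gold [119. 310.] [106 276  34  71 606] [302.7 119.3   8. ]
gold [529. 307.] [508 276  35  70 873] [595.   95.8   8. ]
gold [485. 370.] [ 297  330  343   51 3512] [565.1  44.2   8. ]
```

View pics/w5.png

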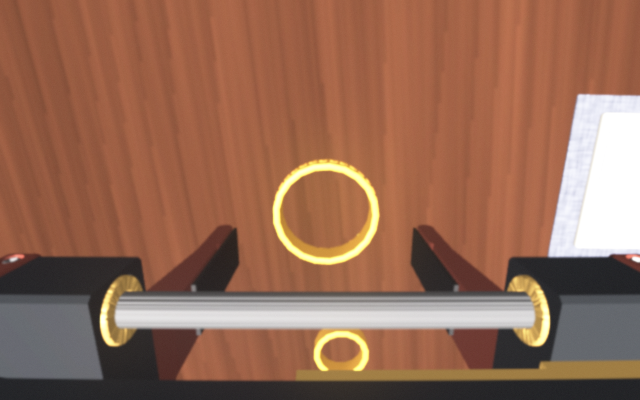

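```bash
cat > fit.py <<'E'
from rings import *
# usage fit.py tag name zb x y
t,nm,zb,x,y=sys.argv[1],sys.argv[2],float(sys.argv[3]),float(sys.argv[4]),float(sys.argv[5])
o,im=pickle.load(open(t+'.pkl','rb'));C=cam('wrist',o)
D,h=S[nm];u=proj(C,[[x,y,zb+h/2]])[0];r=.75*D*C[0][0,0]/abs(o['ee_pos'][2]-20)
m=gm(im);yy,xx=np.mgrid[:400,:640];m[(np.hypot(xx-u[0],yy-u[1])>r)]=0
p,c,A,A2=ringfit(C,m>0,D,h,np.array([x,y]),zb)
print(nm,p.round(1),c.round(1),'area',round(A),round(A2))
R=Ro.from_rotvec(o['orientation']).as_matrix();d=R.T@(np.r_[p,0]-o['ee_pos'])
print('tool-frame offset x,y mm',d[:2].round(1),'z',o['ee_pos'][2].round(1))
E
python3 fit.py w5 bangle_large 0 456 180
```

```text
bangle_large [456.7 180.1] [325.4 211.9] area 9075 8814
tool-frame offset x,y mm [1.2 0.5] z 244.8
```

>>> {"name": "jog_arm", "arguments": {"steps": [[[0.001,0,0.03,0,0,0,-1],[0,0,0.02,0,0,0,-1],[0,0,0.0095,0,0,0,-1],[0,0,0,0,0,0,-1],[0,0,0,0,0,0,1],[0,0,0,0,0,0,1],[0,0,0,0,0,0,1],[0,0,0,0,0,0,1],[0,0,0,0,0,0,1],[0,0,0,0,0,0,1]]]}}

```text
t: 6.28
ee_pos: [457.1, 182.2, 187.0]
orientation: [2.316, 2.122, 0.003]
ft_force: [0.4, -0.7, 8.2]
width: 66.4
```

>>> {"name": "jog_arm", "arguments": {"steps": [[[0,0,0,0,0,0,1],[0,0,-0.02,0,0,0,1],[0,0,-0.04,0,0,0,1],[0,0,0,0,0,0,1],[0,0,0,0,0,0,1]]]}}

```text
t: 6.7
ee_pos: [457.3, 182.4, 247.9]
orientation: [2.315, 2.121, 0.007]
ft_force: [-0.2, 0.2, -2.0]
width: 66.6
```

```bash
python3 look.py w6 | grep -v white
```

```text
pos [457.3 182.4 247.9] yaw y -5.0 tilt [ 0.0048  0.0018 -1.    ] 6.7
gold [325. 232.] [ 253  188  144  105 1399] [457.5 168.4   8. ]
gold [482. 309.] [465 276  32  71 657] [565.9  98.7   8. ]
gold [160. 314.] [153 282  17  64 261] [333. 116.   8.]
gold [335. 355.] [301 333  64  48 596] [456.2  69.3   8. ]
gold [571. 370.] [501 362 133  17 854] [636.7  38.1   8. ]
```

View pics/w6.png

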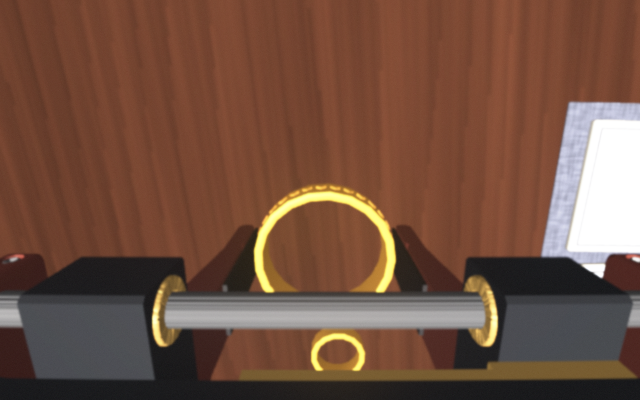

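```bash
cat > held.py <<'E'
from rings import *
# held.py tag name zb : fit top circle edge visible (rows<290) by outer-hull points -> tool offset along x
t,nm,below=sys.argv[1],sys.argv[2],float(sys.argv[3])
o,im=pickle.load(open(t+'.pkl','rb'));C=cam('wrist',o);D,h=S[nm]
R=Ro.from_rotvec(o['orientation']).as_matrix()
m=gm(im);m[285:]=0;m[:,:200]=0;m[:,450:]=0
up=[(c,np.nonzero(m[:,c])[0].min()) for c in range(305,346) if m[:,c].any()]
a=np.linspace(0,2*np.pi,180)
def f(p):
    P=np.r_[[np.c_[p[0]+D/2*np.cos(a),p[1]+D/2*np.sin(a),0*a+z] for z in(below-h,below)]].reshape(-1,3)
    q=proj(C,P@R.T+o['ee_pos']);hl=cv2.convexHull(q.astype(np.float32)).reshape(-1,2)
    tops=hl[np.argsort(hl[:,0])];tops=tops[tops[:,1]<hl[:,1].mean()]
    return [np.mean([v-.5-np.interp(c,tops[:,0],tops[:,1]) for c,v in up])]
s=least_squares(lambda x:f([x[0],0]),[0.],diff_step=.01,x_scale=5)
print('ring centre in tool x:',s.x.round(2),'res',s.fun.round(2))
E
python3 held.py w6 bangle_large 187
```

```text
ring centre in tool x: [0.] res [6.27]
```

```bash
python3 - <<'E'
s=open('held.py').read()
i=s.index("s=least_squares")
s=s[:i]+"""from scipy.optimize import brentq
for b in(below-3,below,below+3):
    below=b
    print('below',b,'ring centre in tool x:',round(brentq(lambda x:f([x,0])[0],-25,25),2))
"""
open('held.py','w').write(s)
E
python3 held.py w6 bangle_large 187
```

```text
below 184.0 ring centre in tool x: -2.51
below 187.0 ring centre in tool x: -3.17
below 190.0 ring centre in tool x: -3.84
```

>>> {"name": "jog_arm", "arguments": {"steps": [[[-0.0309,0.0238,0,0,0,0,1],[-0.0309,0.0238,0,0,0,0,1],[-0.0309,0.0238,0,0,0,0,1],[-0.0309,0.0238,0,0,0,0,1],[-0.0309,0.0238,0,0,0,0,1],[-0.0309,0.0238,0,0,0,0,1],[-0.0309,0.0238,0,0,0,0,1],[-0.0309,0.0238,0,0,0,0,1],[-0.0309,0.0238,0,0,0,0,1],[0,0,0,0,0,0,1],[0,0,0,0,0,0,1]]]}}

```text
t: 7.67
ee_pos: [645.6, -115.5, 243.7]
orientation: [-2.318, -2.118, 0.002]
ft_force: [-0.0, 1.2, -1.3]
width: 66.1
```

```bash
python3 look.py w7 | grep -v gold;python3 held.py w7 bangle_large 187
```

```text
pos [ 645.6 -115.5  243.7] yaw y -5.18 tilt [-2.1e-03  5.0e-04 -1.0e+00] 7.6667
white [325.  67.] [  247     0   158   137 20569] [653.6 -25.2   7. ] rect [653.2 -27.4] [77.2 89.7] 84.3
white [329. 172.] [ 257  144  143   88 7432] [650.2 -88.9   7. ] rect [648.3 -99.3] [56.9 89.6] 83.9
white [325. 241.] [ 269  200  113   76 7202] [ 643.3 -134.9    7. ] rect [ 643.7 -133.5] [53.7 75.8] 83.7
below 184.0 ring centre in tool x: -4.5
below 187.0 ring centre in tool x: -5.2
below 190.0 ring centre in tool x: -5.9
```

View pics/w7.png

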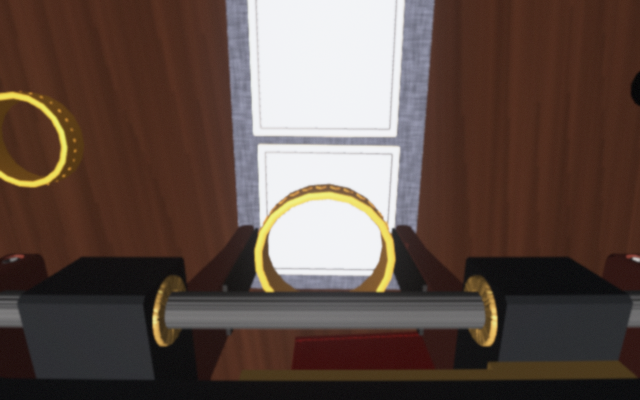

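```bash
python3 look.py w7b | grep pos
python3 - <<'E'
from rings import *
for t in('w6','w7'):
    o,im=pickle.load(open(t+'.pkl','rb'));m=gm(im)
    for c in(315,325,335): print(t,c,[(r,im[r,c].tolist(),int(m[r,c])) for r in range(180,200,1)][::2])
E
```

```text
pos [ 644.8 -114.1  243.7] yaw y -5.1 tilt [-3.4e-03  9.0e-04 -1.0e+00] 7.7167
w6 315 [(180, [121, 73, 49], 0), (182, [122, 75, 49], 0), (184, [143, 94, 47], 0), (186, [194, 138, 54], 1), (188, [197, 141, 56], 1), (190, [168, 117, 47], 1), (192, [229, 198, 84], 1), (194, [255, 254, 161], 1), (196, [255, 255, 170], 1), (198, [255, 254, 142], 1)]
w6 325 [(180, [118, 71, 48], 0), (182, [124, 77, 49], 0), (184, [161, 108, 47], 0), (186, [227, 164, 67], 1), (188, [205, 145, 59], 1), (190, [175, 125, 51], 1), (192, [249, 241, 117], 1), (194, [255, 255, 169], 1), (196, [255, 254, 155], 1), (198, [255, 252, 132], 1)]
w6 335 [(180, [131, 78, 51], 0), (182, [133, 80, 53], 0), (184, [143, 92, 49], 0), (186, [183, 127, 51], 1), (188, [243, 193, 80], 1), (190, [198, 139, 56], 1), (192, [223, 185, 76], 1), (194, [255, 254, 150], 1), (196, [255, 255, 160], 1), (198, [255, 254, 142], 1)]
w7 315 [(180, [242, 243, 246], 0), (182, [241, 242, 244], 0), (184, [205, 198, 194], 0), (186, [148, 115, 78], 0), (188, [138, 104, 67], 0), (190, [122, 93, 63], 0), (192, [173, 148, 81], 1), (194, [237, 233, 123], 1), (196, [241, 237, 125], 1), (198, [241, 227, 115], 1)]
w7 325 [(180, [242, 243, 246], 0), (182, [238, 239, 241], 0), (184, [168, 153, 144], 0), (186, [166, 121, 71], 0), (188, [144, 105, 66], 0), (190, [129, 99, 67], 0), (192, [208, 190, 96], 1), (194, [241, 238, 126], 1), (196, [241, 233, 118], 1), (198, [240, 225, 129], 1)]
w7 335 [(180, [242, 243, 246], 0), (182, [241, 242, 245], 0), (184, [216, 214, 214], 0), (186, [138, 109, 79], 0), (188, [185, 137, 75], 1), (190, [141, 105, 68], 0), (192, [166, 139, 78], 1), (194, [235, 227, 113], 1), (196, [241, 234, 120], 1), (198, [241, 227, 112], 1)]
```

>>> {"name": "jog_arm", "arguments": {"steps": [[[0,0,0,0,0,0,1],[0,0,0,0,0,0,1],[0,0,0,0,0,0,1]]]}}

```text
t: 8.02
ee_pos: [645.2, -112.5, 245.7]
orientation: [-2.314, -2.124, 0.001]
ft_force: [-0.1, -0.1, -1.2]
width: 66.5
```

```bash
python3 look.py w7c | grep pos
```

```text
pos [ 645.2 -112.5  245.7] yaw y -4.92 tilt [-7.e-04  2.e-04 -1.e+00] 8.0167
```

>>> {"name": "jog_arm", "arguments": {"steps": [[[0,0.002,0.015,0,0,0,1],[0,0,0.015,0,0,0,1],[0,0,0.01,0,0,0,1],[0,0,0.005,0,0,0,1],[0,0,0,0,0,0,1],[0,0,0,0,0,0,1],[0,0,0,0,0,0,1],[0,0,0,0,0,0,1],[0,0,0,0,0,0,1]]]}}

```text
t: 8.82
ee_pos: [647.9, -114.0, 201.4]
orientation: [2.316, 2.121, 0.001]
ft_force: [0.8, -0.3, -0.4]
width: 66.5
```

```bash
python3 look.py w7d | grep pos
```

```text
pos [ 647.9 -114.   201.4] yaw y -5.02 tilt [ 1.1e-03 -2.0e-04 -1.0e+00] 8.8167
```

>>> {"name": "jog_arm", "arguments": {"steps": [[[0.001,-0.001,0.003,0,0,0,1],[0,0,0.002,0,0,0,1],[0,0,0.001,0,0,0,1],[0,0,0,0,0,0,1],[0,0,0,0,0,0,1],[0,0,0,0,0,0,1]]]}}

```text
t: 9.37
ee_pos: [646.8, -112.8, 194.7]
orientation: [-2.316, -2.122, -0.0]
ft_force: [-0.6, -0.5, -0.8]
width: 66.0
```

>>> {"name": "jog_arm", "arguments": {"steps": [[[0,0,0.0005,0,0,0,1],[0,0,0.0005,0,0,0,1],[0,0,0,0,0,0,1],[0,0,0,0,0,0,1]]]}}

```text
t: 9.7
ee_pos: [646.8, -112.9, 194.0]
orientation: [2.316, 2.122, 0.0]
ft_force: [-0.1, -0.9, 2.8]
width: 66.4
```

>>> {"name": "jog_arm", "arguments": {"steps": [[[0,0,0,0,0,0,-0.7],[0,0,0,0,0,0,-0.8],[0,0,0,0,0,0,-1],[0,0,0,0,0,0,-1],[0,0,0,0,0,0,-1],[0,0,-0.01,0,0,0,-1],[0,0,-0.02,0,0,0,-1],[0,0,-0.03,0,0,0,-1],[0,0,-0.04,0,0,0,-1],[0,0,0,0,0,0,-1],[0,0,0,0,0,0,-1],[0,0,0,0,0,0,-1]]]}}

```text
t: 10.7
ee_pos: [646.5, -112.8, 294.3]
orientation: [2.316, 2.122, 0.001]
ft_force: [-0.5, 0.3, 0.3]
width: 87.7
```

```bash
python3 look.py w8 | grep -v gold; python3 fit.py w8 bangle_large 7 647 -116
```

```text
pos [ 646.5 -112.8  294.3] yaw y -5.01 tilt [ 6.e-04 -1.e-04 -1.e+00] 10.7
white [324.  69.] [  261     5   127   130 15736] [654.2 -18.6   7. ] rect [653.8 -21.1] [89.8 89.9] 84.3
white [325. 189.] [ 268  140  116  110 6004] [ 647.5 -108.7    7. ] rect [ 646.6 -115.6] [90.  89.9] 84.0
white [325. 197.] [ 288  164   74   68 3897] [ 646.6 -115.7    7. ] rect [ 646.4 -116.7] [55.7 58.5] 85.0
bangle_large [ 646.5 -115.2] [324.6 199.9] area 6137 6229
tool-frame offset x,y mm [-2.4 -0. ] z 294.3
```

View pics/w8.png

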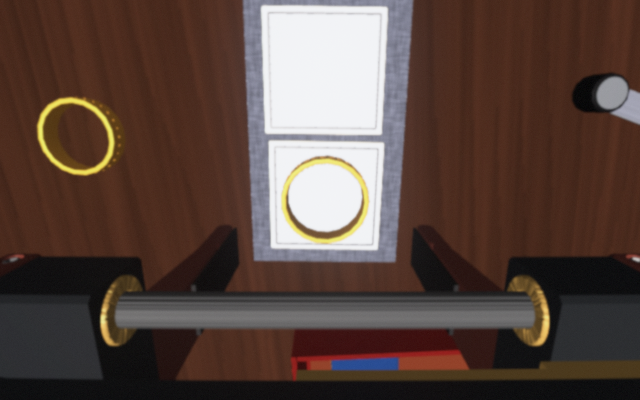

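The large ring is centred: ring (646.5,-115.2) against pad (646.6,-115.6). Next is the lady ring.

>>> {"name": "jog_arm", "arguments": {"steps": [[[0.0092,-0.0375,0,0,0,0,-1],[0.0092,-0.0375,0,0,0,0,-1],[0.0092,-0.0375,0,0,0,0,-1],[0.0092,-0.0375,0,0,0,0,-1],[0.0092,-0.0373,0.01,0,0,0,-1],[0,0,0.03,0,0,0,-1],[0,0,0.01,0,0,0,-1],[0,0,0,0,0,0,-1],[0,0,0,0,0,0,-1],[0,0,0,0,0,0,-1],[0,0,0,0,0,0,-1]]]}}

```text
t: 11.67
ee_pos: [465.3, -51.0, 244.3]
orientation: [2.316, 2.121, 0.001]
ft_force: [0.2, 0.1, 0.9]
width: 87.7
```

```bash
python3 look.py w9 | grep pos; python3 fit.py w9 bangle_lady 0 464 -51
```

```text
pos [465.3 -51.  244.3] yaw y -5.03 tilt [ 1.4e-03 -2.0e-04 -1.0e+00] 11.6667
bangle_lady [464.5 -51.1] [322.9 213.5] area 6538 6558
tool-frame offset x,y mm [-0.1 -1.1] z 244.3
```

>>> {"name": "jog_arm", "arguments": {"steps": [[[0,-0.001,0.03,0,0,0,-1],[0,0,0.02,0,0,0,-1],[0,0,0.008,0,0,0,-1],[0,0,0,0,0,0,-1],[0,0,0,0,0,0,-1],[0,0,0,0,0,0,-1],[0,0,0,0,0,0,1],[0,0,0,0,0,0,1],[0,0,0,0,0,0,1],[0,0,0,0,0,0,1],[0,0,0,0,0,0,1],[0,0,0,0,0,0,1],[0,0,0,0,0,0,1]]]}}

```text
t: 12.8
ee_pos: [463.4, -50.6, 186.0]
orientation: [2.316, 2.122, 0.001]
ft_force: [-0.7, 0.0, 5.2]
width: 57.1
```

>>> {"name": "jog_arm", "arguments": {"steps": [[[0,0,-0.02,0,0,0,1],[0,0,-0.035,0,0,0,1],[0.0093,0.0374,0,0,0,0,1],[0.0093,0.0374,0,0,0,0,1],[0.0093,0.0374,0,0,0,0,1],[0.0093,0.0374,0,0,0,0,1],[0.0094,0.0375,0,0,0,0,1],[0,0,0,0,0,0,1],[0,0,0.02,0,0,0,1],[0,0,0.015,0,0,0,1],[0,0,0.005,0,0,0,1],[0,0,0,0,0,0,1],[0,0,0,0,0,0,1],[0,0,0,0,0,0,1],[0,0,0,0,0,0,1],[0,0,0,0,0,0,1]]]}}

```text
t: 14.13
ee_pos: [653.8, -20.6, 201.6]
orientation: [2.316, 2.122, 0.001]
ft_force: [0.1, 0.2, -0.3]
width: 57.0
```

```bash
python3 look.py w10 | grep pos; python3 held.py w10 bangle_lady 186
```

```text
pos [653.8 -20.6 201.6] yaw y -5.02 tilt [ 1.2e-03 -1.0e-04 -1.0e+00] 14.1333
below 183.0 ring centre in tool x: -2.46
below 186.0 ring centre in tool x: -3.21
below 189.0 ring centre in tool x: -3.96
```

View pics/w10.png

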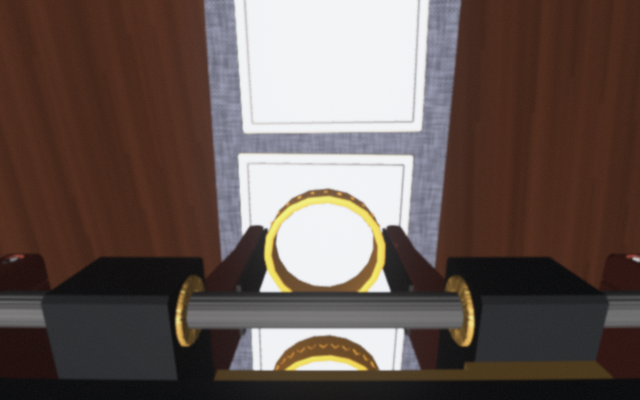

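>>> {"name": "jog_arm", "arguments": {"steps": [[[0.0002,0,0.004,0,0,0,1],[0,0,0.003,0,0,0,1],[0,0,0.001,0,0,0,1],[0,0,0,0,0,0,1],[0,0,0.0005,0,0,0,1],[0,0,0,0,0,0,1],[0,0,0,0,0,0,1],[0,0,0,0,0,0,1]]]}}

```text
t: 14.85
ee_pos: [653.7, -20.2, 193.1]
orientation: [-2.316, -2.122, 0.0]
ft_force: [-3.2, 0.0, 8.3]
width: 57.1
```

>>> {"name": "jog_arm", "arguments": {"steps": [[[0,0,0,0,0,0,-0.5],[0,0,0,0,0,0,-0.7],[0,0,0,0,0,0,-1],[0,0,0,0,0,0,-1],[0,0,0,0,0,0,-1],[0,0,-0.01,0,0,0,-1],[0,0,-0.02,0,0,0,-1],[0,0,-0.03,0,0,0,-1],[0,0,-0.04,0,0,0,-1],[0,0,0,0,0,0,-1],[0,0,0,0,0,0,-1],[0,0,0,0,0,0,-1]]]}}

```text
t: 15.85
ee_pos: [653.4, -20.3, 292.7]
orientation: [2.316, 2.122, 0.001]
ft_force: [0.9, -0.4, -0.3]
width: 87.7
```

```bash
python3 look.py w11 | grep -v gold; python3 fit.py w11 bangle_lady 7 654 -21
```

```text
pos [653.4 -20.3 292.7] yaw y -5.01 tilt [ 5.e-04  0.e+00 -1.e+00] 15.85
white [330.  61.] [  266     0   128   125 15311] [665.9  78.9   7. ] rect [665.7  76.7] [85.2 90. ] 85.6
white [325. 189.] [ 268  138  117  110 7751] [654.6 -16.    7. ] rect [653.8 -20.8] [90.  89.8] 84.4
white [324. 195.] [ 293  167   63   57 2819] [653.4 -20.9   7. ] rect [653.  -21.4] [46.1 49.5] 85.0
white [327. 267.] [ 274  252  107   40 2678] [649.8 -83.6   7. ] rect [649.7 -88. ] [36.2 89.4] 84.9
bangle_lady [653.5 -20.3] [324.5 197.1] area 4602 4706
tool-frame offset x,y mm [-0.  -0.1] z 292.7
```

The lady ring is at (653.5,-20.3) on a pad at (653.8,-20.8). Next is the child ring.

>>> {"name": "jog_arm", "arguments": {"steps": [[[-0.03,-0.0266,0,0,0,0,-1],[-0.03,-0.0266,0,0,0,0,-1],[-0.03,-0.0266,0,0,0,0,-1],[-0.03,-0.0266,0,0,0,0,-1],[-0.03,-0.0266,0,0,0,0,-1],[-0.03,-0.0266,0,0,0,0,-1],[-0.03,-0.0266,0.01,0,0,0,-1],[0,0,0.03,0,0,0,-1],[0,0,0.01,0,0,0,-1],[0,0,0,0,0,0,-1],[0,0,0,0,0,0,-1],[0,0,0,0,0,0,-1],[0,0,0,0,0,0,-1]]]}}

```text
t: 16.98
ee_pos: [450.8, -212.7, 242.9]
orientation: [2.314, 2.123, 0.001]
ft_force: [-0.5, 0.1, -0.7]
width: 88.1
```

```bash
python3 look.py w12 | grep pos; python3 fit.py w12 bangle_child 0 450 -213
```

```text
pos [ 450.8 -212.7  242.9] yaw y -4.91 tilt [ 1.1e-03 -5.0e-04 -1.0e+00] 16.9833
bangle_child [ 449.9 -213.2] [323.  214.2] area 4868 4695
tool-frame offset x,y mm [-0.6 -1.1] z 242.9
```

View pics/w12.png

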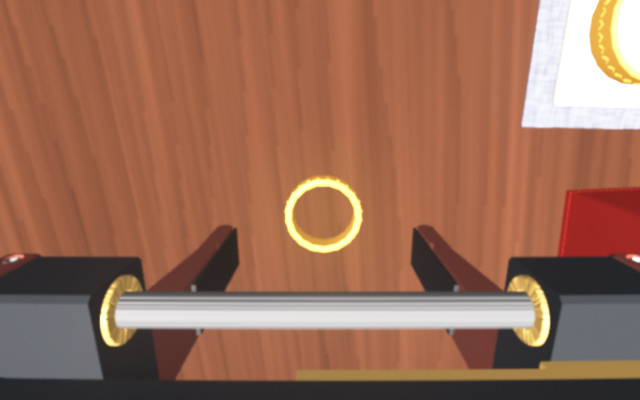

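The child ring sits between the jaws at (323,214), well clear of the box.

>>> {"name": "jog_arm", "arguments": {"steps": [[[-0.0005,-0.001,0.03,0,0,0,-1],[0,0,0.02,0,0,0,-1],[0,0,0.007,0,0,0,-1],[0,0,0,0,0,0,-1],[0,0,0,0,0,0,-1],[0,0,0,0,0,0,-1],[0,0,0,0,0,0,1],[0,0,0,0,0,0,1],[0,0,0,0,0,0,1],[0,0,0,0,0,0,1],[0,0,0,0,0,0,1],[0,0,0,0,0,0,1],[0,0,0,0,0,0,1],[0,0,0,0,0,0,1]]]}}

```text
t: 18.2
ee_pos: [448.9, -213.7, 185.4]
orientation: [2.316, 2.122, 0.0]
ft_force: [0.3, -0.1, 2.3]
width: 47.9
```

>>> {"name": "jog_arm", "arguments": {"steps": [[[0,0,-0.02,0,0,0,1],[0,0,-0.04,0,0,0,1],[0.0345,0.0212,0,0,0,0,1],[0.0345,0.0212,0,0,0,0,1],[0.0345,0.0212,0,0,0,0,1],[0.0345,0.0212,0,0,0,0,1],[0.0345,0.0212,0,0,0,0,1],[0.0345,0.0212,0,0,0,0,1],[0.0345,0.0212,0,0,0,0,1],[0.0345,0.0212,0,0,0,0,1],[0.0341,0.021,0,0,0,0,1],[0,0,0,0,0,0,1],[0,0,0.02,0,0,0,1],[0,0,0.02,0,0,0,1],[0,0,0.005,0,0,0,1],[0,0,0,0,0,0,1],[0,0,0,0,0,0,1],[0,0,0,0,0,0,1],[0,0,0,0,0,0,1],[0,0,0,0,0,0,1]]]}}

```text
t: 19.87
ee_pos: [666.1, 78.5, 201.4]
orientation: [2.316, 2.121, 0.002]
ft_force: [-0.4, -0.1, -1.3]
width: 47.7
```

```bash
python3 look.py w13 | grep pos; python3 held.py w13 bangle_child 185.4
```

```text
pos [666.1  78.5 201.4] yaw y -5.02 tilt [ 1.7e-03  1.0e-04 -1.0e+00] 19.8667
below 182.4 ring centre in tool x: -1.22
below 185.4 ring centre in tool x: -2.03
below 188.4 ring centre in tool x: -2.84
```

View pics/w13.png

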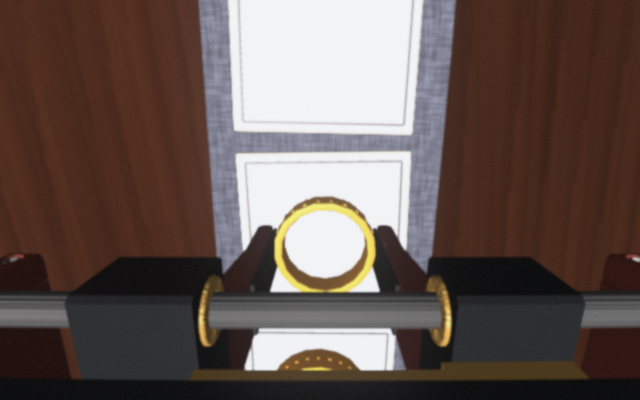

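>>> {"name": "jog_arm", "arguments": {"steps": [[[0,0,0.004,0,0,0,1],[0,0,0.003,0,0,0,1],[0,0,0.001,0,0,0,1],[0,0,0,0,0,0,1],[0,0,0.0005,0,0,0,1],[0,0,0,0,0,0,1],[0,0,0,0,0,0,1],[0,0,0,0,0,0,1]]]}}

```text
t: 20.58
ee_pos: [665.7, 78.6, 192.3]
orientation: [-2.316, -2.122, 0.0]
ft_force: [-3.4, -0.5, 6.6]
width: 48.2
```

>>> {"name": "jog_arm", "arguments": {"steps": [[[0,0,0,0,0,0,-0.3],[0,0,0,0,0,0,-0.5],[0,0,0,0,0,0,-1],[0,0,0,0,0,0,-1],[0,0,0,0,0,0,-1],[0,0,0,0,0,0,-1],[0,0,-0.01,0,0,0,-1],[0,0,-0.02,0,0,0,-1],[0,0,-0.03,0,0,0,-1],[0,0,-0.04,0,0,0,-1],[0,0,0,0,0,0,-1],[0,0,0,0,0,0,-1],[0,0,0,0,0,0,-1]]]}}

```text
t: 21.67
ee_pos: [665.5, 78.6, 292.3]
orientation: [2.316, 2.122, 0.001]
ft_force: [0.4, -0.3, -1.0]
width: 88.1
```

```bash
python3 look.py w14 | grep -v gold; python3 fit.py w14 bangle_child 7 666 79
```

```text
pos [665.5  78.6 292.3] yaw y -5.01 tilt [ 6.e-04  1.e-04 -1.e+00] 21.6667
white [326.  61.] [  263     0   129   125 15370] [675.3 177.9   7. ] rect [674.8 176. ] [85.8 89.9] 83.7
white [325. 189.] [ 266  136  118  111 9161] [666.6  83.3   7. ] rect [665.9  79.3] [90.  89.9] 85.6
white [324. 194.] [ 299  172   52   46 1875] [665.5  78.6   7. ] rect [665.6  78.1] [36.9 40.6] 85.0
white [321. 272.] [ 268  258  107   34 2878] [657.   11.3   7. ] rect [656.7   8.9] [30.8 89.8] 85.0
white [318. 363.] [ 275  354   98   27 1626] [645.6 -79.3   7. ] rect [650.2 -84.3] [28.5 89.5] 85.0
bangle_child [665.6  79.5] [324.4 195.7] area 3290 3353
tool-frame offset x,y mm [ 0.9 -0.2] z 292.3
```

The child ring is at (665.6,79.5) on a pad at (665.9,79.3). Next is the baby ring.

>>> {"name": "jog_arm", "arguments": {"steps": [[[-0.0043,-0.0344,0,0,0,0,-1],[-0.0043,-0.0344,0,0,0,0,-1],[-0.0043,-0.0344,0,0,0,0,-1],[-0.0043,-0.0344,0,0,0,0,-1],[-0.0043,-0.0344,0,0,0,0,-1],[-0.0043,-0.0344,0.01,0,0,0,-1],[0,0,0.03,0,0,0,-1],[0,0,0.01,0,0,0,-1],[0,0,0,0,0,0,-1],[0,0,0,0,0,0,-1],[0,0,0,0,0,0,-1],[0,0,0,0,0,0,-1]]]}}

```text
t: 22.72
ee_pos: [459.0, 71.0, 242.3]
orientation: [2.316, 2.122, 0.002]
ft_force: [0.2, -0.7, 0.9]
width: 87.6
```

```bash
python3 look.py w15 | grep pos; python3 fit.py w15 bangle_baby 0 457 71
```

```text
pos [459.   71.  242.3] yaw y -5.02 tilt [ 1.4e-03  2.0e-04 -1.0e+00] 22.7167
bangle_baby [458.1  70. ] [322.9 214.9] area 3093 3125
tool-frame offset x,y mm [-1.2 -1.2] z 242.3
```

View pics/w15.png

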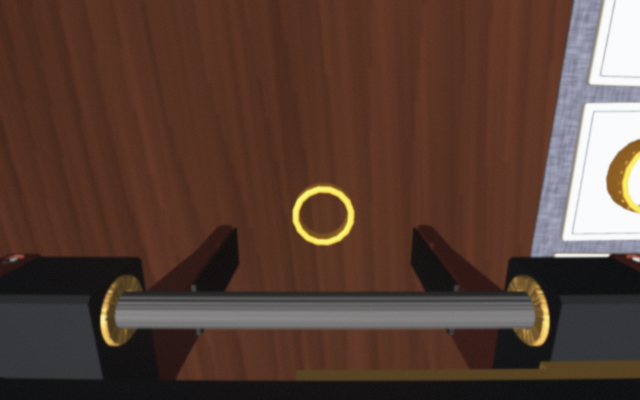

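The baby ring at (323,214) is centred between the jaws.

>>> {"name": "jog_arm", "arguments": {"steps": [[[-0.001,-0.001,0.03,0,0,0,-1],[0,0,0.02,0,0,0,-1],[0,0,0.007,0,0,0,-1],[0,0,0,0,0,0,-1],[0,0,0,0,0,0,-1],[0,0,0,0,0,0,-1],[0,0,0,0,0,0,1],[0,0,0,0,0,0,1],[0,0,0,0,0,0,1],[0,0,0,0,0,0,1],[0,0,0,0,0,0,1],[0,0,0,0,0,0,1],[0,0,0,0,0,0,1],[0,0,0,0,0,0,1],[0,0,0,0,0,0,1]]]}}

```text
t: 24.02
ee_pos: [456.8, 70.1, 184.8]
orientation: [-2.316, -2.122, -0.0]
ft_force: [-0.3, 0.9, 1.2]
width: 39.0
```

>>> {"name": "jog_arm", "arguments": {"steps": [[[0,0,-0.02,0,0,0,1],[0,0,-0.04,0,0,0,1],[0.0181,0.0297,0,0,0,0,1],[0.0181,0.0297,0,0,0,0,1],[0.0181,0.0297,0,0,0,0,1],[0.0181,0.0297,0,0,0,0,1],[0.0181,0.0297,0,0,0,0,1],[0.0181,0.0297,0,0,0,0,1],[0.0181,0.0298,0,0,0,0,1],[0,0,0,0,0,0,1],[0,0,0.02,0,0,0,1],[0,0,0.02,0,0,0,1],[0,0,0.005,0,0,0,1],[0,0,0,0,0,0,1],[0,0,0,0,0,0,1],[0,0,0,0,0,0,1],[0,0,0,0,0,0,1],[0,0,0,0,0,0,1]]]}}

```text
t: 25.52
ee_pos: [675.4, 178.1, 201.0]
orientation: [2.316, 2.122, 0.002]
ft_force: [-1.1, 0.0, 0.7]
width: 39.1
```

```bash
python3 look.py w16 | grep pos; python3 held.py w16 bangle_baby 184.8
```

```text
pos [675.4 178.1 201. ] yaw y -5.01 tilt [ 1.7e-03  4.0e-04 -1.0e+00] 25.5167
below 181.8 ring centre in tool x: -1.54
below 184.8 ring centre in tool x: -2.44
below 187.8 ring centre in tool x: -3.34
```

View pics/w16.png

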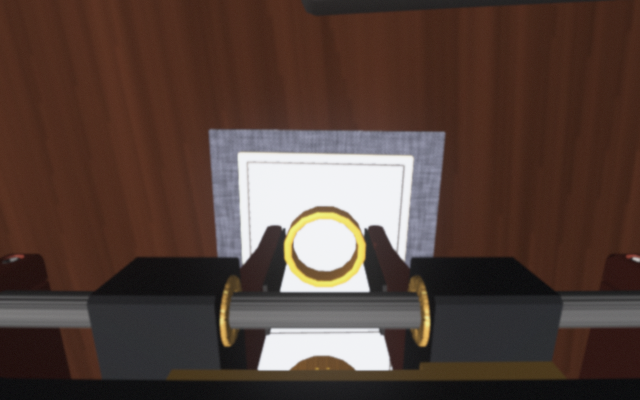

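>>> {"name": "jog_arm", "arguments": {"steps": [[[0,0,0.004,0,0,0,1],[0,0,0.003,0,0,0,1],[0,0,0.001,0,0,0,1],[0,0,0,0,0,0,1],[0,0,0.0005,0,0,0,1],[0,0,0,0,0,0,1],[0,0,0,0,0,0,1],[0,0,0,0,0,0,1]]]}}

```text
t: 26.23
ee_pos: [675.0, 178.1, 191.8]
orientation: [-2.316, -2.122, 0.001]
ft_force: [-1.4, 0.6, 7.8]
width: 39.2
```

>>> {"name": "jog_arm", "arguments": {"steps": [[[0,0,0,0,0,0,-0.1],[0,0,0,0,0,0,-0.3],[0,0,0,0,0,0,-1],[0,0,0,0,0,0,-1],[0,0,0,0,0,0,-1],[0,0,0,0,0,0,-1],[0,0,-0.01,0,0,0,-1],[0,0,-0.02,0,0,0,-1],[0,0,-0.03,0,0,0,-1],[0,0,-0.04,0,0,0,-1],[0,0,0,0,0,0,-1],[0,0,0,0,0,0,-1],[0,0,0,0,0,0,-1]]]}}

```text
t: 27.32
ee_pos: [674.9, 178.0, 291.8]
orientation: [2.316, 2.122, 0.001]
ft_force: [-0.6, -0.4, -0.9]
width: 87.6
```

```bash
python3 look.py w17 | grep -v gold; python3 fit.py w17 bangle_baby 7 675 178
```

```text
pos [674.9 178.  291.8] yaw y -5.01 tilt [ 5.e-04  1.e-04 -1.e+00] 27.3167
white [325. 190.] [  267   136   118   113 10281] [675.5 181.5   7. ] rect [674.9 178.3] [90.1 89.8] 83.8
white [324. 273.] [ 271  257  107   35 3269] [668.9 110.3   7. ] rect [668.3 108.8] [31.6 89.4] 85.0
white [324. 340.] [ 275  329  101   21 1724] [663.   44.4   7. ] rect [663.6  45.3] [20.8 89.4] 85.0
bangle_baby [674.8 178.6] [324.3 196. ] area 2144 2231
tool-frame offset x,y mm [ 0.5 -0.2] z 291.8
```

>>> {"name": "jog_arm", "arguments": {"steps": [[[0,-0.02,-0.03,0,0,0,-1],[0,-0.04,0,0,0,0,-1],[0,-0.04,0,0,0,0,-1],[0,-0.04,0,0,0,0,-1],[0,-0.04,0,0,0,0,-1],[0,-0.04,0,0,0,0,-1],[0,-0.03,0,0,0,0,-1],[0,0,0,0,0,0,-1],[0,0,0,0,0,0,-1]]]}}

```text
t: 28.12
ee_pos: [424.5, 199.9, 320.4]
orientation: [-2.314, -2.123, 0.004]
ft_force: [0.8, 0.5, -0.0]
width: 87.9
```

Run:
```python
from rings import *
for n in('top','scene'):
    im=ctrl.get_image(n);cv2.imwrite(f'pics/{n}1.png',im[:,:,::-1]);C=cam(n)
    r={'bangle_large':(646.6,-115.6),'bangle_lady':(653.8,-20.8),'bangle_child':(665.9,79.3),'bangle_baby':(675,178.2)}
    for k,v in rings(im,C,r,7).items(): print(n,k,v[0].round(1),round(v[2]),round(v[3]))
    for nm in('deposit_box','balance'): print(nm,[(round(d['p'],2),np.round(d['uv']).tolist()) for d in ctrl.landmark_of(nm,n)[:2]])
print(ctrl.get_obs()['t'])
a,b=[cv2.imread(f'pics/top{i}.png').astype(int) for i in(0,1)]
print('diff box',abs(a-b)[65:178,385:468].mean(),'balance',abs(a-b)[65:150,132:200].mean())
```

```text
top bangle_large [ 646.8 -115.8] 553 552
top bangle_lady [654.1 -20.6] 412 413
top bangle_child [666.1  79.3] 286 296
top bangle_baby [675.9 178.6] 192 200
deposit_box [(0.86, [423.0, 172.0])]
balance [(0.65, [166.0, 147.0])]
scene bangle_large [ 646.9 -113.7] 779 793
scene bangle_lady [654.  -18.9] 486 512
scene bangle_child [666.4  81. ] 292 318
scene bangle_baby [675.9 179.9] 173 186
deposit_box []
balance [(0.95, [424.0, 147.0])]
28.4167
diff box 1.1505135586594164 balance 1.6108996539792388
```

View pics/top1.png

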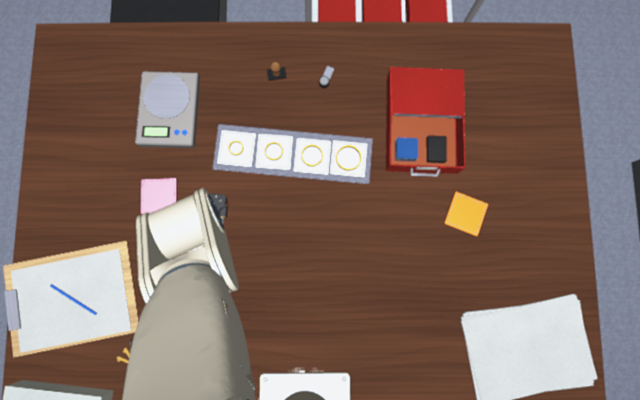

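View pics/scene1.png

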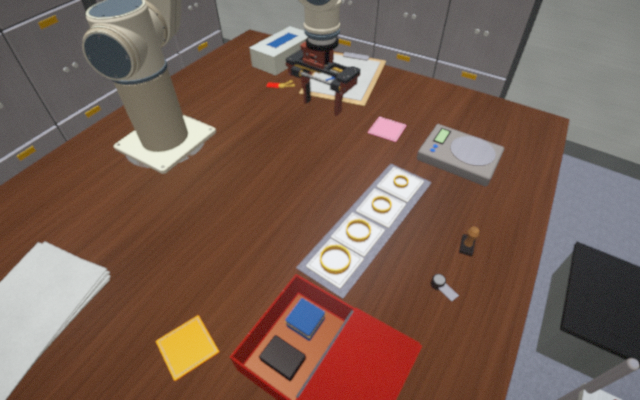

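The top view shows the rings at columns 349, 312, 274 and 236, largest to smallest from the box towards the balance. All lie flat and centred, and the box and balance look unchanged, so I'm handing in.

```bash
python3 -c "
from workcell import ctrl
print(ctrl.close_job())"
```

```text
the job is handed in; nothing more can be done
None
```

All four bangles are on the white pads, largest next to the red box and smallest next to the balance. The job was handed in at about 28 s of the 93 s allowed.

- **Placing:** I gripped each bangle across its outside and carried it clear of everything. I lowered it until contact showed (about 3–8 N on the wrist sensor), then let go.
- **Centring:** After release, the wrist camera put each ring centre within about 0.5 mm of its pad centre. The last top view agreed within about 1 mm.
- **Disagreement:** The scene camera read the rings 1–2 mm further towards the balance. It had already differed from the other two cameras by 2–3 mm before I moved anything, so I put this down to its calibration.
- **Box and balance:** Both look unmoved, with almost no change between the top pictures before and after. In the last scene picture the network did not find the box, but it is plainly visible there and the top camera found it.
- **Networks:** They missed or misplaced several bangles at the start, so I measured from the colour outlines instead.
- **Heights:** At the start, top and scene together put the bangles' mid-heights at about 9–11 mm, up to 3 mm above what the text implies. I didn't measure the pad tops from two views. Contact came where the text's 7 mm would put it.

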